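# Hang the agar-dish carrier still over the light plate and set it down

### The arm

A 6-joint arm with a two-finger parallel gripper is mounted at the origin on the work surface. World frame = base frame: x ahead of the robot, y to its left, z up, the work surface at z = 0. Lengths are in m, angles in rad, forces in N, time in s.
With the tool pointing down it reaches from about 0.35 to 1 m from the base axis. Payload 7.1 kg.
Tool frame: the origin (TCP) lies between the finger pads; the fingertips stand 22 mm ahead of it and the grasp point (between the pads) lies 3 mm ahead of it; x points along the fingers, y is the direction in which the jaws open and shut, and the axes are right-handed (so a half turn about x gives the same grasp; the last joint's range is limited). The gripper opens to 85 mm and grips with 20 to 120 N. Pads are 22 mm wide; open, the fingers measure 114 mm over their backs; the gripper's body (76 mm by 85 mm) begins 54 mm behind the grasp point. The pads swing forward as they close: fully open they stand 13 mm farther back than shut.
Start: joints at [1.3, 0.423, 1.63, -0, 1.089, -0.019], TCP at [0.156, 0.605, 0.253] pointing down, gripper open.
Joint ranges: [-3, 3], [-0.9, 2.11], [0.09, 2.58], [-1.31, 4.45], [0.11, 2.69], [-2.54, 2.54]. Speed limits (rad/s): [2.39, 2.39, 3.01, 3.14, 3.14, 3.14].

### API

Orientations are given as a rotation vector (axis times angle).
In Python, from rig import manip gives the robot as it stands. The module is installed in compiled form; this text tells all that it offers. Calls block until the motion is done:
- manip.move_to(position, orientation): joint-space move of the TCP to a pose.
- manip.servo_line(position, orientation=None, rate=0.15): straight line of the TCP; orientation=None keeps the orientation; rate is the mean speed in m/s.
- manip.set_joints(angles): joint-space move.
- manip.command_gripper(opening, f_grip=None): finger opening in m; f_grip is the grip in N (None keeps the last); returns when the fingers have stopped.
- manip.hold(seconds).
- manip.solve_ik(position, orientation): joint angles nearest the present ones, or None.
- manip.camera(name): name is "scene" or "top" or "wrist"; returns a dict with "image" (420x560x3 uint8, red, green, blue), "fx", "fy", "cx", "cy" (pixels), "cam_to_world" (4x4, takes a point from camera to world coordinates); the wrist camera has in their place "mount" (4x4, takes a point from camera to tool coordinates, whose origin is the TCP and whose axes are the tool frame's). Camera axes: x right, y down, z forward; pixel columns grow to the right and rows downward; lengths in m; the calibration is good to about 2 mm. A picture is of the moment at which its call begins: read the wrist's pose just before it. There is no depth.
A pose or a line that the arm cannot do raises manip.IKError and nothing moves.
- manip.sign_off(): hands the job in, once; it reports no verdict.
Readings, each from a call of its own:
- manip.get_time(): time.
- manip.get_joint_positions(): joint angles.
- manip.get_joint_vel(): joint speeds.
- manip.get_tau(): joint torques, N m.
- manip.get_position(): TCP position.
- manip.get_ee_rot(): TCP orientation.
- manip.get_contact_force(): force on the tool from outside, world axes, zero at the start.
- manip.get_torque(): the same for the moment, N m.
- manip.get_width(): finger opening in m.
Only numpy, scipy, OpenCV 4.12 (cv2) and the standard library are available. Lean on these libraries where they do the work, as an engineer would, in place of code of your own. Each camera call takes 0.05 s, during which the arm holds its last target. There are 200 camera calls.

### The job

Lift the dish carrier by the grip of its bail out of the parking stand, draw it straight out from under the red keeper bar and between the posts without bumping them, and bring it over the light plate; the tray swings freely as soon as it leaves the keeper, so calm it and let it hang level and still above the middle of the plate, clear of it, for at least three seconds. Then lower it gently and level into the plate's white rim, let go and move away. The tray must not touch the bench, must not touch the plate while it swings, must never tip steeply, and the other things stay where they are.

Things in the scene. Friction and masses are not known exactly. Their poses are not given: they have to be found in the camera images.
- bail: Steel bail (inverted U) carrying the tray, 0.12 kg. Origin: middle of its top bar, where to grip. Bar along x, 200 mm long, 16 x 16 mm; black rubber grip round its middle, 60 mm long (x), 26 wide (y), 26 high. Flat arms run down at x = +-60 mm. z up. At the start it stands upright, bar ends in the stand's forks, origin 262 mm high. Let go on the set-down tray it flops over in y, up to 0.8 rad.
- pivot (a point): Middle of the pivot axis, 130 mm below the bail's origin, axes as the bail. The tray swings about x like a seesaw (stops at 0.8 rad), almost undamped. Angle positive with the tray's +y end high: angular acceleration (rad/s2) = -20 x angle - 2.05 x (acceleration of the pivot along y, m/s2); period about 1.4 s.
- tray: Aluminium tray, fixed stack of three agar dishes (90 mm across, 45 high) near each end, hung on the bail's pivots. Origin on the pivot axis. Plate 100 (x) x 340 (y) x 4 mm, underside 36 mm below the origin; dishes at y = +-100, tops 13 mm above the origin. Nominal 0.50 kg (may differ by a third), centre of mass 22 mm below the origin. Starts at rest, tilted 0.25 rad, -y end low under the keeper.
- tray_foot (a point): Middle of the underside of the tray, 36 mm below the tray's origin along the tray's z.
- stand: Fixed stand, grey foot (x +-105, y -200 to +50 mm, 8 mm thick). Origin on the bench midway between two fork posts at x = +-86 mm (14 mm thick, 44 mm long in y, 266 mm high). Their notches, 20 mm wide, floor 254 mm high, hold the bar. Take-out: raise the bail 16 mm or more (25 is enough), move it straight along the stand's +y, 195 mm until the tray has passed between the posts.
- keeper (a point): Middle of the keeper, a fixed red round bar along the stand's x, 10 mm thick, 67 mm above the bench, 147 mm to -y of the forks, on posts at x = +-80 mm. The tray's low end is tucked about 10 mm under it; pulled out, it snaps free at 0.3 to 0.45 rad of tilt and swings.
- light_plate: Fixed light plate, green housing 220 mm (x) x 440 mm (y) x 30 mm with a white top. Origin at the centre of its underside on the bench. The tray goes down with its length along the plate's y (either way round).
- plate_mid (a point): Middle of the plate's white top, 30 mm above the bench. Around it a white rim, 8 mm high above that top, 140 mm (x) x 376 mm (y) inside.
- tip_box: Bystander: blue pipette-tip box 85 x 120 x 78 mm, loose. Origin at the centre of its underside.
- tube_rack: Bystander: orange tube rack 70 x 200 x 35 mm, 47 mm with its caps, loose. Origin at the centre of its underside.
- bottle: Bystander: white bottle with blue cap, 52 mm across, 110 mm high, loose. Origin at the centre of its underside.
- tray_end_a (a point): Middle of the lower edge of the tray's -y end, 170 mm from its middle, level with the underside.
- tray_end_b (a point): The same point at the tray's +y end.

How it is judged:
By the outcome, as a careful person would: the job done as asked, in the order asked, and still so for the second after the job is handed in, with the robot touching nothing.
It also fails if it takes over 62 s, if anything falls off the work surface, if the arm or the gripper's body presses on something with over 40 N, if the wrist force passes 120 N, or if a joint passes its speed limit or range.

## Working session

There is one attempt and no reset: what is moved stays moved. The work goes in short steps, each a Python script; the robot and the scene stay as the last script left them, time stands still between calls to the robot, and variables do not carry over. Pictures are saved under pics/ and viewed, about 8 in all and at most 12, crops included, and the job is handed in when it is done.

```bash
mkdir -p pics; ls
python3 - <<'E'
from rig import manip as m
import cv2,numpy as np
for n in ("scene","top"):
    c=m.camera(n); cv2.imwrite(f"pics/{n}0.png",c["image"][:,:,::-1])
    print(n,c["fx"],c["fy"],c["cx"],c["cy"],np.round(c["cam_to_world"],4).tolist())
print(m.get_time(),m.get_position(),m.get_ee_rot(),m.get_width())
c=m.camera("wrist");print(np.round(c["mount"],4).tolist(),c["fx"],c["cx"],c["cy"])
E
```

```text
pics
scene 505.543640359265 505.543640359265 288.9843412371268 206.9070325369362 [[-0.7431, 0.4825, -0.4637, 1.2785], [0.6691, 0.5216, -0.5294, 0.6807], [-0.0136, -0.7036, -0.7104, 1.1792], [0.0, 0.0, 0.0, 1.0]]
top 522.9625164939335 522.9625164939335 275.75656784157155 203.14312574293297 [[-0.026, -0.9761, 0.2155, 0.3143], [-0.9996, 0.0242, -0.0107, -0.0658], [0.0052, -0.2157, -0.9764, 1.5619], [0.0, 0.0, 0.0, 1.0]]
0.1 [0.15555941 0.60483922 0.25261181] [ 0.19653484  1.56195247 -0.19872923] 0.0854220769616277
[[-0.001, -0.3291, 0.9443, -0.122], [1.0, 0.0004, 0.0011, -0.0001], [-0.0007, 0.9443, 0.3291, -0.0839], [0.0, 0.0, 0.0, 1.0]] 307.1226937312303 280.4201245384097 214.46761670623383
```

View pics/scene0.png

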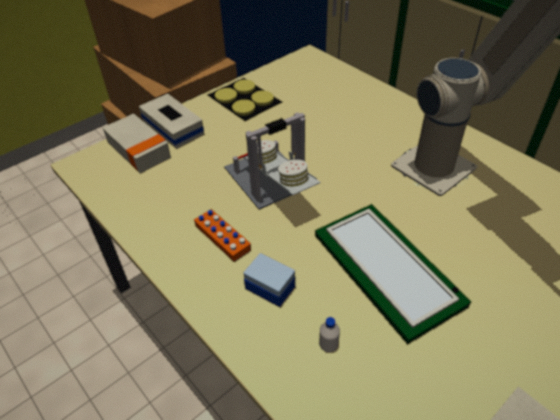

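View pics/top0.png

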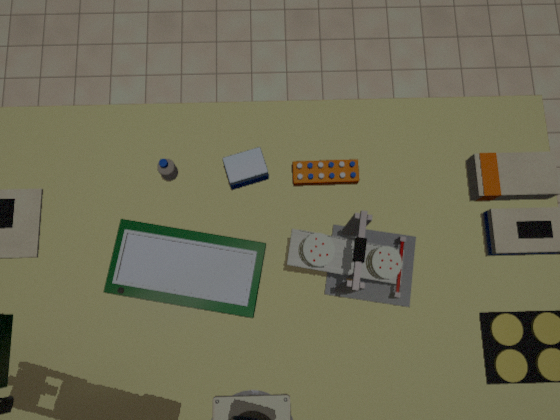

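Run:
```python
import cv2,numpy as np
t=cv2.imread("pics/top0.png");s=cv2.imread("pics/scene0.png")
a=cv2.resize(t[200:320,280:420],None,fx=2.85,fy=2.85,interpolation=cv2.INTER_CUBIC)
b=cv2.resize(s[105:225,215:325],None,fx=3.6,fy=3.6,interpolation=cv2.INTER_CUBIC)
h=432;im=np.zeros((h,a.shape[1]+b.shape[1],3),np.uint8);im[:a.shape[0],:a.shape[1]]=a;im[:b.shape[0],a.shape[1]:]=b
print(im.shape,a.shape);cv2.imwrite("pics/crop1.png",im)
for n,i in(("top",t),("scene",s)):
    hsv=cv2.cvtColor(i,cv2.COLOR_BGR2HSV)
    for nm,lo,hi in(("green",(50,120,30),(85,255,200)),("red",(0,150,90),(6,255,255)),("red2",(172,150,90),(180,255,255)),("orange",(5,170,150),(14,255,255)),("blue",(100,120,60),(130,255,255)),("black",(0,0,0),(180,255,40))):
        k,l,st,c=cv2.connectedComponentsWithStats(cv2.inRange(hsv,lo,hi))
        for j in range(1,k):
            if st[j,4]>25: print(n,nm,st[j].tolist(),c[j].round(1).tolist(), [ [round(float(v),1) for v in p] for p in cv2.boxPoints(cv2.minAreaRect(np.argwhere(l==j)[:,::-1].astype(np.float32)))] if nm in("green","red","red2","orange") else '')
```

```text
(432, 795, 3) (342, 399, 3)
top green [104, 219, 134, 74, 1347] [156.4, 242.1] [[103.9, 291.3], [116.2, 218.0], [237.5, 238.2], [225.2, 311.5]]
top green [222, 277, 38, 39, 403] [244.4, 303.1] [[219.2, 306.1], [257.7, 276.3], [273.8, 297.1], [235.3, 326.9]]
top red [401, 243, 3, 14, 26] [401.6, 249.4] [[399.9, 255.9], [401.1, 242.9], [403.1, 243.1], [401.9, 256.1]]
top red [397, 272, 4, 19, 40] [398.3, 281.4] [[396.4, 289.9], [398.0, 271.8], [400.2, 272.0], [398.5, 290.1]]
top blue [159, 159, 8, 8, 48] [162.8, 162.6] 
top black [231, 176, 37, 13, 115] [249.5, 182.0] 
top black [0, 199, 15, 29, 380] [6.2, 212.3] 
top black [483, 211, 11, 44, 197] [487.5, 233.0] 
top black [347, 220, 12, 16, 61] [353.5, 227.8] 
top black [517, 221, 36, 17, 551] [534.4, 229.0] 
top black [353, 237, 14, 25, 257] [359.3, 249.0] 
top black [480, 311, 80, 73, 2266] [513.9, 346.2] 
top black [0, 314, 13, 74, 714] [4.6, 346.8] 
top black [0, 396, 14, 18, 186] [5.7, 404.3] 
top black [233, 411, 37, 9, 229] [251.1, 416.0] 
scene green [483, 0, 26, 9, 69] [496.2, 3.7] [[482.7, 0.9], [483.7, -2.1], [508.3, 6.1], 
[... 421 characters left out ...]
e blue [326, 318, 9, 9, 65] [330.0, 322.0] 
scene black [219, 0, 109, 76, 6101] [270.0, 28.9] 
scene black [389, 0, 20, 86, 701] [398.2, 40.8] 
scene black [453, 0, 62, 18, 569] [489.2, 5.6] 
scene black [514, 0, 43, 39, 503] [533.8, 14.1] 
scene black [525, 69, 35, 88, 896] [544.5, 117.0] 
scene black [417, 81, 52, 46, 772] [431.8, 103.1] 
scene black [221, 87, 39, 24, 150] [239.8, 97.9] 
scene black [239, 99, 41, 21, 193] [259.4, 109.2] 
scene black [160, 106, 20, 13, 137] [169.6, 112.3] 
scene black [267, 120, 20, 14, 163] [276.2, 125.9] 
scene black [83, 207, 47, 86, 892] [108.8, 253.8] 
scene black [316, 233, 153, 110, 622] [386.5, 300.2] 
scene black [452, 287, 7, 6, 27] [454.9, 289.5]
```

View pics/crop1.png

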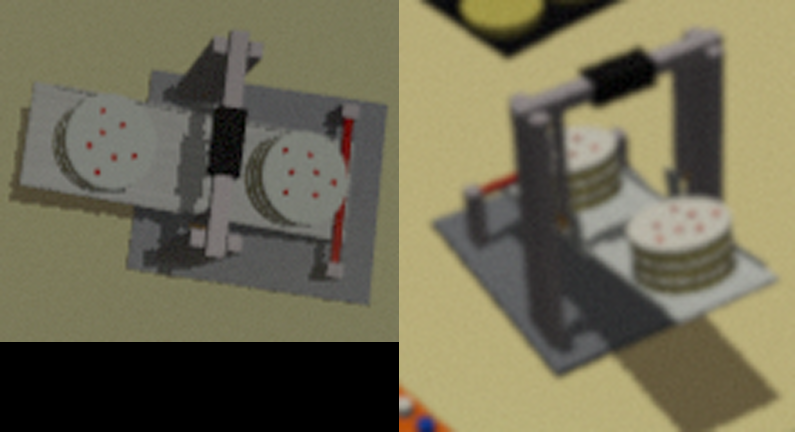

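```bash
cat > h.py <<'E'
import cv2,numpy as np
from scipy.optimize import least_squares
from scipy.spatial.transform import Rotation as R
K=dict(top=(522.9625,275.7566,203.1431,np.array([[-0.026,-0.9761,0.2155,0.3143],[-0.9996,0.0242,-0.0107,-0.0658],[0.0052,-0.2157,-0.9764,1.5619],[0,0,0,1]])),
scene=(505.5436,288.9843,206.907,np.array([[-0.7431,0.4825,-0.4637,1.2785],[0.6691,0.5216,-0.5294,0.6807],[-0.0136,-0.7036,-0.7104,1.1792],[0,0,0,1]])))
MOUNT=np.array([[-0.001,-0.3291,0.9443,-0.122],[1.0,0.0004,0.0011,-0.0001],[-0.0007,0.9443,0.3291,-0.0839],[0,0,0,1]])
def wristK(pos,rv):
    T=np.eye(4);T[:3,:3]=R.from_rotvec(rv).as_matrix();T[:3,3]=pos
    return (307.1227,280.4201,214.4676,T@MOUNT)
def proj(cam,P):
    f,cx,cy,T=K[cam] if isinstance(cam,str) else cam
    p=(np.atleast_2d(P)-T[:3,3])@T[:3,:3]
    return p[:,:2]/p[:,2:]*f+[cx,cy]
def ray(cam,uv,z):
    f,cx,cy,T=K[cam] if isinstance(cam,str) else cam
    d=T[:3,:3]@np.array([(uv[0]-cx)/f,(uv[1]-cy)/f,1]);return T[:3,3]+d*(z-T[2,3])/d[2]
def fit(obs,x0):  # obs: list of (cam, local xyz, uv); planar pose
    def W(p,L): c,s=np.cos(p[2]),np.sin(p[2]);return np.array([p[0]+c*L[0]-s*L[1],p[1]+s*L[0]+c*L[1],L[2]])
    f=lambda p:np.concatenate([proj(c,W(p,L))[0]-uv for c,L,uv in obs])
    r=least_squares(f,x0,loss='soft_l1');return r.x,f(r.x).reshape(-1,2)
E
python3 - <<'E'
from h import *
T=lambda a,b:(280+a/2.85,200+b/2.85)
S=lambda a,b:(215+(a-399)/3.6,105+b/3.6)
o=[("top",(.105,.05,.008),T(152,71)),("top",(.105,-.2,.008),T(386,103)),("top",(-.105,-.2,.008),T(369,305)),("top",(-.105,.05,.008),T(127,268)),
("top",(.1,0,.27),T(237,33)),("top",(-.1,0,.27),T(215,255)),("top",(0,0,.275),T(228,143)),
("scene",(.105,.05,.008),S(558,374)),("scene",(.105,-.2,.008),S(432,222)),("scene",(0,0,.262),(276.2,125.9))]
p,r=fit(o,[.3,-.25,.1]);print(p,r.round(1).tolist())
t=cv2.imread("pics/top0.png")
hsv=cv2.cvtColor(t,cv2.COLOR_BGR2HSV)
m=cv2.inRange(hsv,(50,100,25),(85,255,200));m[:,:95]=0;m[:,290:]=0
h=cv2.convexHull(np.argwhere(m)[:,::-1].astype(np.float32))
g=cv2.approxPolyN(h,4).reshape(-1,2) if hasattr(cv2,'approxPolyN') else cv2.boxPoints(cv2.minAreaRect(h))
print(g);
for c in g: print(ray("top",c,.03).round(4))
# inner white rim area
mw=cv2.inRange(hsv,(0,0,130),(180,60,255));mw[:,:100]=0;mw[:,275:]=0;mw[:215]=0;mw[320:]=0
k,l,st,ce=cv2.connectedComponentsWithStats(mw);j=1+st[1:,4].argmax();print(st[j],ce[j])
b=cv2.boxPoints(cv2.minAreaRect(np.argwhere(l==j)[:,::-1].astype(np.float32)))
for c in b: print(c,ray("top",c,.034).round(4))
s=cv2.imread("pics/scene0.png")
big=cv2.resize(t[210:325,95:280],None,fx=4.3,fy=4.3,interpolation=cv2.INTER_CUBIC);cv2.imwrite("pics/plate.png",big);print(big.shape)
for nm,uv,z in(("tip",(245,163),.078),("rack",(326,171),.047),("bottle",(163,162),.11)):print(nm,ray("top",uv,z).round(3))
E
```

```text
[ 0.47548248 -0.28524088 -0.16744656] [[-0.4, -0.5], [0.0, -0.1], [-0.0, -0.5], [-0.1, 0.2], [0.8, -0.8], [-0.1, 0.8], [0.0, -0.6], [0.5, -1.0], [0.3, -0.7], [0.6, 0.0]]
[[253.18858 317.47226]
 [103.13671 291.32684]
 [120.77922 218.79654]
 [264.97437 242.82906]]
[ 0.3191 -0.0093  0.03  ]
[0.4041 0.4224 0.03  ]
[0.6162 0.3797 0.03  ]
[ 0.5333 -0.0477  0.03  ]
[ 119  234  108   49 2250] [160.10266667 256.672     ]
[118.21622 279.7027 ] [0.436  0.3791 0.034 ]
[125.918915 233.48651 ] [0.5709 0.3617 0.034 ]
[226.62161 250.27032] [0.5136 0.0652 0.034 ]
[218.91891 296.4865 ] [0.3807 0.0881 0.034 ]
(494, 796, 3)
tip [0.766 0.006 0.078]
rack [ 0.744 -0.236  0.047]
bottle [0.765 0.241 0.11 ]
```

```bash
cat >> h.py <<'E'
def rv(yaw):  # tool down, jaws along (-sin,cos)
    y=np.array([-np.sin(yaw),np.cos(yaw),0]);x=np.array([0,0,-1.]);return R.from_matrix(np.c_[x,y,np.cross(x,y)]).as_rotvec()
def snap(m,name=None):
    p,r,t=m.get_position(),m.get_ee_rot(),m.get_time();im=m.camera("wrist")["image"][:,:,::-1].copy()
    if name: cv2.imwrite(f"pics/{name}.png",im)
    return im,wristK(p,r),t
STAND=np.array([.4755,-.2852,-.1674])
E
python3 - <<'E'
from h import *; from rig import manip as m
print(R.from_rotvec(m.get_ee_rot()).as_matrix().round(2).tolist())
for q in [(STAND[0],STAND[1],.40,STAND[2]),(.468,.186,.37,-.19),(.468,.186,.2,-.19),(.4755,-.2852,.265,-.1674)]:
    print(m.solve_ik(list(q[:3]),rv(q[3])))
t=m.get_time();m.move_to([STAND[0],STAND[1],.40],rv(STAND[2]));print(m.get_time()-t,m.get_position(),m.get_joint_vel())
im,k,_=snap(m,"w1");print(k)
E
```

```text
[[-0.0, 0.25, 0.97], [-0.0, 0.97, -0.25], [-1.0, -0.0, -0.0]]
[-0.56172835  0.17940311  1.62460133  0.          1.33758821 -1.96512468]
[ 3.54662255e-01  1.17096036e-01  1.76579011e+00 -4.44089210e-16
  1.25870651e+00 -1.02613407e+00]
[ 3.54662255e-01  3.21504675e-01  1.93688888e+00 -4.44089210e-16
  8.83199104e-01 -1.02613407e+00]
[-0.56172835  0.30619917  1.77707314  0.          1.05832034 -1.96512468]
3.3417 [ 0.47579413 -0.28468626  0.39987997] [ 1.21370721e-03  1.15152754e-03  4.30269663e-06  6.41577327e-04
  8.45426864e-04 -1.11773125e-03]
(307.1227, 280.4201, 214.4676, array([[ 0.16512928,  0.93133832,  0.32459793,  0.39305564],
       [ 0.98627195, -0.15626601, -0.05326488, -0.27090125],
       [ 0.00120891,  0.32893667, -0.94435668,  0.52189446],
       [ 0.        ,  0.        ,  0.        ,  1.        ]]))
```

View pics/w1.png

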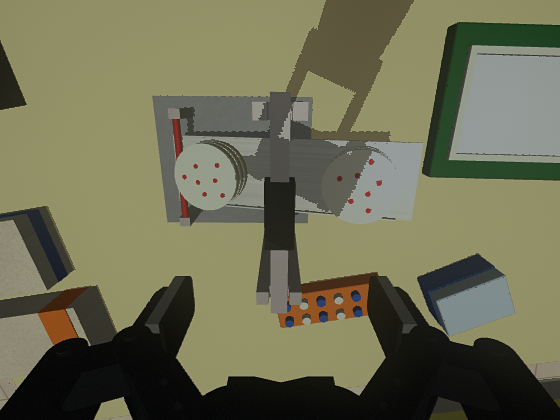

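Run:
```python
from h import *
k=wristK([0,0,0],[0,0,0]);T=np.array([[ 0.16512928,  0.93133832,  0.32459793,  0.39305564],[ 0.98627195, -0.15626601, -0.05326488, -0.27090125],[ 0.00120891,  0.32893667, -0.94435668,  0.52189446],[0,0,0,1]]);k=(k[0],k[1],k[2],T)
TT=lambda a,b:(280+a/2.85,200+b/2.85)
S=lambda a,b:(215+(a-399)/3.6,105+b/3.6)
o=[(k,(-.105,-.2,.008),(153,96)),(k,(.105,-.2,.008),(167,222)),(k,(-.105,.05,.008),(313,97)),(k,(-.1,0,.27),(280,93)),(k,(.1,0,.27),(280,311)),(k,(0,0,.275),(279.5,213))]
p,r=fit(o,STAND);print(p,r.round(1).tolist())
o2=o+[("top",(.105,.05,.008),TT(152,71)),("top",(.105,-.2,.008),TT(386,103)),("top",(-.105,-.2,.008),TT(369,305)),("top",(-.105,.05,.008),TT(127,268)),
("top",(.1,0,.27),TT(237,33)),("top",(-.1,0,.27),TT(215,255)),("scene",(.105,.05,.008),S(558,374)),("scene",(.105,-.2,.008),S(432,222)),("scene",(0,0,.262),(276.2,125.9))]
p,r=fit(o2,STAND);print(p,r.round(1).tolist())
im=cv2.imread("pics/w1.png");g=cv2.cvtColor(im,cv2.COLOR_BGR2GRAY)
for row in(190,215,240):print(row,np.where(g[row,240:320]<45)[0][[0,-1]]+240)
for row in(105,125,150,165,262,280,295):print(row,g[row,262:300].tolist())
print(g[82:100,280],g[300:318,280])
```

```text
[ 0.48040568 -0.28566275 -0.16992745] [[-0.9, -0.2], [0.8, -0.2], [-0.8, -0.5], [0.4, -1.4], [-0.4, 1.0], [0.4, 4.3]]
[ 0.47898147 -0.28539095 -0.1682033 ] [[-1.1, -1.0], [0.8, -0.8], [-0.9, -1.5], [0.2, -3.4], [-0.2, -0.3], [0.5, 2.7], [-0.4, -1.7], [-0.0, -1.2], [-0.1, -1.7], [-0.1, -1.0], [0.8, -2.1], [-0.1, -0.7], [-0.4, -0.5], [-0.5, -0.3], [-0.3, 0.5]]
190 [264 294]
215 [264 294]
240 [264 293]
105 [149, 150, 75, 79, 79, 65, 73, 80, 80, 80, 81, 80, 80, 80, 80, 80, 80, 80, 80, 80, 81, 80, 80, 81, 81, 81, 81, 81, 80, 82, 124, 124, 148, 146, 146, 146, 146, 145]
125 [104, 105, 104, 104, 104, 104, 106, 106, 77, 79, 79, 79, 79, 78, 79, 79, 79, 80, 79, 79, 77, 81, 150, 146, 146, 145, 146, 146, 99, 58, 61, 63, 62, 63, 62, 63, 62, 61]
150 [86, 85, 86, 85, 86, 87, 87, 86, 78, 77, 78, 78, 78, 78, 77, 78, 78, 78, 78, 78, 79, 78, 79, 78, 79, 79, 79, 79, 87, 86, 87, 86, 87, 86, 85, 86, 86, 86]
165 [85, 85, 85, 85, 85, 85, 85, 85, 78, 77, 77, 78, 77, 78, 78, 77, 77, 78, 78, 77, 78, 78, 79, 78, 77, 77, 78, 80, 83, 82, 83, 83, 83, 84, 84, 84, 85, 85]
262 [54, 54, 54, 54, 54, 54, 53, 52, 87, 123, 120, 120, 119, 119, 119, 120, 119, 119, 120, 119, 120, 119, 120, 119, 121, 121, 48, 51, 52, 52, 53, 52, 54, 54, 52, 54, 100, 147]
280 [54, 55, 56, 55, 55, 56, 53, 55, 89, 122, 120, 119, 119, 119, 118, 119, 119, 119, 119, 119, 119, 118, 119, 119, 120, 100, 50, 53, 52, 52, 52, 54, 53, 53, 55, 55, 53, 55]
295 [121, 120, 120, 120, 121, 120, 100, 64, 87, 121, 118, 118, 119, 118, 118, 119, 118, 118, 119, 118, 118, 118, 118, 119, 118, 95, 119, 83, 123, 120, 119, 120, 119, 120, 120, 120, 120, 120]
[142 142 142 142 142 142 142 142 143 146  75  80  81  81  81  80  80  81] [118 118 118 119 118 118 119 118 118 117 117 118 120 106  96  97  98  98]
```

```bash
sed -i 's/^STAND=.*/STAND=np.array([.479,-.2853,-.1682])/' h.py
python3 - <<'E'
from h import *; from rig import manip as m
o=rv(STAND[2])
m.move_to([STAND[0],STAND[1],.33],o)
t=m.get_time();m.servo_line([STAND[0],STAND[1],.265],o,rate=.1);print("dt",m.get_time()-t,m.get_position())
print(m.get_contact_force())
m.command_gripper(.015,70);print(m.get_width(),m.get_contact_force(),m.get_torque(),m.get_position(),m.get_time())
snap(m,"w2")
E
```

```text
dt 0.7999999999999998 [ 0.4794883  -0.2856217   0.26581651]
[ 0.47324672 -0.3427086  -0.18361464]
0.025116299776594866 [-0.49086397 -0.55077784  3.88280328] [-0.04819956  0.25648314 -0.10342418] [ 0.47917531 -0.28556077  0.26551883] 5.3
```

View pics/w2.png

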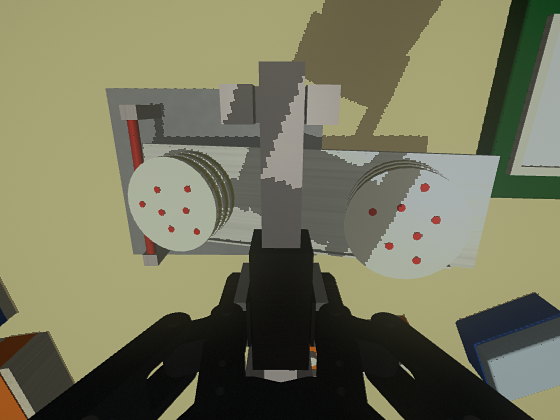

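```bash
cat >> h.py <<'E'
# --- tilt tracker in tool frame: tool x down, y=tray y, z=tray x (jaws along +y of tray)
TOOL=wristK([0,0,0],[0,0,0])
PIV=np.array([.0035+.130,0,0])
def dots(im):
    hsv=cv2.cvtColor(im,cv2.COLOR_BGR2HSV)
    m=cv2.inRange(hsv,(0,110,60),(7,255,255))|cv2.inRange(hsv,(170,110,60),(180,255,255))
    k,l,st,c=cv2.connectedComponentsWithStats(m)
    ok=[c[j] for j in range(1,k) if 12<=st[j,4]<=160 and st[j,2]<18 and st[j,3]<18 and 60<c[j][1]<330]
    return np.array(ok).reshape(-1,2)
def tray2tool(P,th): # tray (x,y,z) -> tool coords; th>0: +y end high
    P=np.atleast_2d(P);y=P[:,1]*np.cos(th)-P[:,2]*np.sin(th);z=P[:,1]*np.sin(th)+P[:,2]*np.cos(th)
    return PIV+np.c_[-z,y,P[:,0]]
def tool2tray(uv,th,zt=.013):
    f,cx,cy,T=TOOL;d=T[:3,:3]@np.array([(uv[0]-cx)/f,(uv[1]-cy)/f,1]);o=T[:3,3]-PIV
    n=np.array([-np.cos(th),-np.sin(th),0]) # tray z axis in tool coords: (-cos, -sin?) 
    n=(tray2tool([0,0,1],th)-PIV)[0];s=(zt-o@n)/(d@n);p=o+s*d
    return np.array([p[2],p@(tray2tool([0,1,0],th)-PIV)[0],zt])
try: DOTS=np.load("dots.npy")
except Exception: DOTS=None
def tilt(im,guess=None):
    uv=dots(im)
    if len(uv)<5: return None,9,0
    best=None
    for g in ([guess] if guess is not None else np.linspace(-.6,.6,25)):
        q=proj(TOOL,tray2tool(DOTS,g));d=np.linalg.norm(uv[:,None]-q[None],axis=2)
        e=np.minimum(d.min(1),25).mean()
        if best is None or e<best[0]: best=(e,g)
    th=best[1]
    for tol in(25,14,8,6):
        q=proj(TOOL,tray2tool(DOTS,th));d=np.linalg.norm(uv[:,None]-q[None],axis=2);j=d.argmin(1);k=d.min(1)<tol
        if k.sum()<4: break
        r=least_squares(lambda t:(proj(TOOL,tray2tool(DOTS[j[k]],t[0]))-uv[k]).ravel(),[th],loss='soft_l1');th=r.x[0]
    return th,np.sqrt(np.mean(r.fun**2)) if k.sum()>=4 else 9,int(k.sum())
def track(m,n):
    out=[]
    for _ in range(n):
        t=m.get_time();im=m.camera("wrist")["image"][:,:,::-1];out.append((t,*tilt(np.ascontiguousarray(im))))
    return np.array(out,float)
E
python3 - <<'E'
from h import *
im=cv2.imread("pics/w2.png");uv=dots(im);print(len(uv),uv.round(0).tolist())
for th in(.2,.25,.3):
    D=np.array([tool2tray(p,th) for p in uv]);L=D[D[:,1]<0];Rr=D[D[:,1]>0];print(th,len(L),len(Rr),L.mean(0).round(4),Rr.mean(0).round(4))
D=np.array([tool2tray(p,.25) for p in uv]);np.save("dots.npy",D);print(D.round(3).tolist())
import importlib,h;h.DOTS=D;print(h.tilt(im))
E
```

```text
14 [[424.0, 187.0], [156.0, 189.0], [187.0, 189.0], [142.0, 204.0], [401.0, 207.0], [161.0, 212.0], [185.0, 210.0], [372.0, 212.0], [436.0, 220.0], [171.0, 229.0], [196.0, 231.0], [417.0, 236.0], [389.0, 246.0], [416.0, 260.0]]
0.2 7 7 [ 0.0026 -0.0975  0.013 ] [0.0017 0.1034 0.013 ]
0.25 7 7 [ 0.0044 -0.1001  0.013 ] [-1.00e-04  1.03e-01  1.30e-02]
0.3 7 7 [ 0.0064 -0.1033  0.013 ] [-0.0019  0.1028  0.013 ]
[[-0.03, 0.111, 0.013], [-0.014, -0.112, 0.013], [-0.016, -0.082, 0.013], [0.001, -0.131, 0.013], [-0.013, 0.097, 0.013], [0.008, -0.111, 0.013], [0.004, -0.085, 0.013], [-0.008, 0.077, 0.013], [-0.006, 0.122, 0.013], [0.024, -0.103, 0.013], [0.024, -0.076, 0.013], [0.008, 0.111, 0.013], [0.019, 0.091, 0.013], [0.029, 0.113, 0.013]]
(np.float64(0.250047640430545), np.float64(0.014808620685242324), 14)
```

Run:
```python
from h import *; from rig import manip as m
p=m.get_position();p0=p.copy();np.save("grasp.npy",p0)
m.command_gripper(.010,100)
m.servo_line(list(p0+[0,0,.020]),None,rate=.03)
print(m.get_time(),m.get_position()-p0,m.get_width(),m.get_contact_force(),m.get_torque())
im,k,t=snap(m,"w3");print(tilt(im))
```

```text
6.4 [-7.72630360e-05  7.40422092e-05  1.98978299e-02] 0.024457902893487312 [ 0.51502682 -0.53954408 -7.50942319] [ 0.11147468 -0.08158087  0.03741847]
(np.float64(0.3638068978190327), np.float64(0.1677038923505739), 14)
```

```bash
cat >> h.py <<'E'
def osc(d,w=None):
    from numpy.linalg import lstsq
    d=d[(d[:,2]<4)];t=d[:,0]
    def f(w):
        A=np.c_[np.cos(w*t),np.sin(w*t),np.ones(len(t))];c=lstsq(A,d[:,1],rcond=None)[0];return c,d[:,1]-A@c
    if w is None: w=least_squares(lambda x:f(x[0])[1],[4.47],bounds=(4.0,5.0)).x[0]
    c,r=f(w);return c[0]-1j*c[1],w,c[2],r.std()  # theta = Re(C e^{iwt})+bias
E
python3 - <<'E'
from h import *; from rig import manip as m
p0=np.load("grasp.npy")+[0,0,.02];y=np.array([-np.sin(STAND[2]),np.cos(STAND[2]),0])
m.servo_line(list(p0+.11*y),None,rate=.08)
t1=m.get_time();a=track(m,3)
m.servo_line(list(p0+.21*y+[0,0,.07]),None,rate=.1)
print(t1,a[:,1:].round(3).tolist(),m.get_time(),m.get_position())
d=track(m,24);np.save("d1.npy",d);print(d.round(3).tolist());C,w,b,s=osc(d);print(abs(C),np.angle(C),w,b,s)
print(m.get_contact_force(),m.get_time())
E
```

```text
7.975 [[0.394, 0.163, 14.0], [0.412, 0.129, 14.0], [0.41, 0.146, 14.0]] 9.4917 [ 0.51404506 -0.07887093  0.3550101 ]
[[9.492, 0.522, 0.184, 14.0], [9.542, 0.492, 0.157, 14.0], [9.592, 0.439, 0.134, 14.0], [9.642, 0.365, 0.134, 14.0], [9.692, 0.274, 0.182, 14.0], [9.742, 0.168, 0.188, 14.0], [9.792, 0.056, 0.216, 14.0], [9.842, -0.06, 0.216, 14.0], [9.892, -0.175, 0.257, 14.0], [9.942, -0.279, 0.304, 14.0], [9.992, -0.369, 0.282, 14.0], [10.042, -0.441, 0.29, 14.0], [10.092, -0.492, 0.249, 14.0], [10.142, -0.519, 0.262, 14.0], [10.192, -0.52, 0.253, 14.0], [10.242, -0.498, 0.256, 14.0], [10.292, -0.451, 0.243, 14.0], [10.342, -0.38, 0.275, 14.0], [10.392, -0.293, 0.295, 14.0], [10.442, -0.19, 0.256, 14.0], [10.492, -0.078, 0.215, 14.0], [10.542, 0.037, 0.172, 14.0], [10.592, 0.15, 0.168, 14.0], [10.642, 0.257, 0.164, 14.0]]
0.5255954129631818 2.256162416731353 4.411520751395638 0.0020700488473222203 0.0007101034001322176
[ 0.35150114  0.22444426 -6.81601835] 10.6917
```

```bash
cat >> h.py <<'E'
def acc(s,kind):
    if kind=='mj': return 60*s-180*s**2+120*s**3
    if kind=='cubic': return 6-12*s
    if kind=='cyc': return 2*np.pi*np.sin(2*np.pi*s)
    if kind=='cv': # velocity step
        return np.where(s<.01,100.,np.where(s>.99,-100.,0))
    if kind=='trap': return np.where(s<.25,1/.1875,np.where(s>.75,-1/.1875,0))
def resp(T,w,kind,lag=0.): # add to C (theta=Re C e^{iwt}) per metre for a move starting t=0
    s=(np.arange(4000)+.5)/4000;a=acc(s,kind)/T**2
    # theta(t)= -2.05/w * int a(tau) sin(w(t-tau)) = Re( i*2.05/w * e^{iwt} * int a e^{-iw tau})
    return 1j*2.05/w*np.sum(a*np.exp(-1j*w*(s*T+lag)))*T/4000
E
python3 - <<'E'
from h import *
d=np.load("d1.npy");w=4.4115;C1,_,b,_=osc(d)
a=np.array([[7.975,.394],[8.025,.412],[8.075,.410]])
M=np.c_[np.cos(w*a[:,0]),np.sin(w*a[:,0])];c=np.linalg.lstsq(M,a[:,1]-b,rcond=None)[0];C0=c[0]-1j*c[1]
print(abs(C0),abs(C1))
for lag in(0,.03,.06):
  for k in('mj','cubic','cyc','cv','trap'):
    P=C0+.1*resp(1.22,w,k,lag)*np.exp(-1j*w*8.125);print(lag,k,abs(P).round(3),np.angle(P/C1).round(3),abs(P-C1).round(3))
for T in(.5,.6,.7,.8,1.,1.2,1.5,2,3):print(T,[abs(resp(T,w,k)).round(3) for k in('mj','cubic','cyc','trap')])
E
```

```text
0.41151184747945063 0.5255954129631818
0 mj 0.529 -0.026 0.014
0 cubic 0.501 -0.031 0.029
0 cyc 0.536 -0.025 0.017
0 cv 0.446 -0.041 0.082
0 trap 0.496 -0.032 0.034
0.03 mj 0.53 -0.056 0.03
0.03 cubic 0.502 -0.054 0.037
0.03 cyc 0.536 -0.056 0.032
0.03 cv 0.446 -0.051 0.083
0.03 trap 0.496 -0.054 0.04
0.06 mj 0.528 -0.085 0.045
0.06 cubic 0.501 -0.078 0.047
0.06 cyc 0.535 -0.087 0.047
0.06 cv 0.446 -0.061 0.085
0.06 trap 0.495 -0.077 0.049
0.5 [np.float64(1.878), np.float64(1.811), np.float64(1.892), np.float64(1.801)]
0.6 [np.float64(1.806), np.float64(1.713), np.float64(1.826), np.float64(1.698)]
0.7 [np.float64(1.723), np.float64(1.601), np.float64(1.75), np.float64(1.582)]
0.8 [np.float64(1.632), np.float64(1.479), np.float64(1.665), np.float64(1.454)]
1.0 [np.float64(1.427), np.float64(1.211), np.float64(1.476), np.float64(1.173)]
1.2 [np.float64(1.204), np.float64(0.93), np.float64(1.267), np.float64(0.878)]
1.5 [np.float64(0.862), np.float64(0.526), np.float64(0.944), np.float64(0.451)]
2 [np.float64(0.362), np.float64(0.025), np.float64(0.457), np.float64(0.083)]
3 [np.float64(0.078), np.float64(0.126), np.float64(0.03), np.float64(0.241)]
```

```bash
cat >> h.py <<'E'
def now(m):return m.get_time()
def wait_phase(m,C,G,w): # hold until C e^{iwt} is opposite to G
    t=m.get_time()+.03;ph=np.angle(-G)-np.angle(C*np.exp(1j*w*t));ts=t+(ph%(2*np.pi))/w
    m.hold(ts-m.get_time());return ts
def calm(m,yaw,T=.6,n=24,tol=.006,loops=3):
    home=m.get_position();y=np.array([-np.sin(yaw),np.cos(yaw),0]);S=T+.15
    for i in range(loops+1):
        d=track(m,n);C,w,b,s=osc(d)
        if abs(C)<.05: C,w,b,s=osc(d,4.47)
        print("t%.2f amp %.4f w %.3f bias %.4f sd %.4f"%(m.get_time(),abs(C),w,b,s))
        if abs(C)<tol or i==loops: break
        G=resp(T,w,'mj');G2=G*(1-np.exp(-1j*w*S));ts=wait_phase(m,C,G2,w);e=abs(C)/abs(G2)
        t0=m.get_time();m.servo_line(list(home+e*y),None,rate=e/T);t1=m.get_time();m.servo_line(list(home),None,rate=e/T)
        print("  pulse e %.4f t0 err %.3f leg %.3f"%(e,t0-ts,t1-t0))
    return b
E
python3 - <<'E'
from h import *; from rig import manip as m
d=np.load("d1.npy");C,w,b,s=osc(d)
yaw=-.19;tgt=np.array([.4682,.1863,.355]);p=m.get_position();y=np.array([-np.sin(-.18),np.cos(-.18),0])
dy=(tgt-p)@y;L=np.linalg.norm(tgt-p);T=.9;G=resp(T,w,'mj')
print(dy,L,"predicted left",abs(C)-dy*abs(G))
t0=m.get_time()+.03
ph=np.angle(-G)-np.angle(C*np.exp(1j*w*t0));ts=t0+(ph%(2*np.pi))/w
from scipy.integrate import solve_ivp
c=C*np.exp(1j*w*ts);f=lambda t,x:[x[1],-w*w*x[0]-2.05*dy*(acc(t/T,'mj')/T**2 if t<T else 0)]
r=solve_ivp(f,(0,3),[c.real,(1j*w*c).real],max_step=.01);print("sim max",abs(r.y[0]).max(),"end",abs(r.y[0][r.t>1.2]).max())
m.hold(ts-m.get_time())
m.servo_line(list(tgt),rv(yaw),rate=L/T);print(ts,m.get_time(),m.get_position()-tgt)
calm(m,yaw,loops=2)
snap(m,"w4");cv2.imwrite("pics/top4.png",m.camera("top")["image"][:,:,::-1]);print(m.get_time(),m.get_position(),m.get_contact_force())
E
```

```text
0.25222110770848716 0.26874397658591853 predicted left 0.1390739026081021
sim max 0.3482945226769985 end 0.13905641251617482
11.856981743361139 12.9083 [ 4.35762357e-06 -7.88975402e-04 -1.07555365e-04]
t14.11 amp 0.1139 w 4.472 bias 0.0031 sd 0.0004
  pulse e 0.0318 t0 err 0.002 leg 0.733
t17.48 amp 0.0117 w 4.470 bias 0.0028 sd 0.0003
  pulse e 0.0033 t0 err 0.002 leg 0.750
t20.80 amp 0.0005 w 4.470 bias 0.0024 sd 0.0001
20.9 [0.46818193 0.18549211 0.35488212] [ 0.14633002 -0.73583826 -6.34341572]
```

View pics/w4.png

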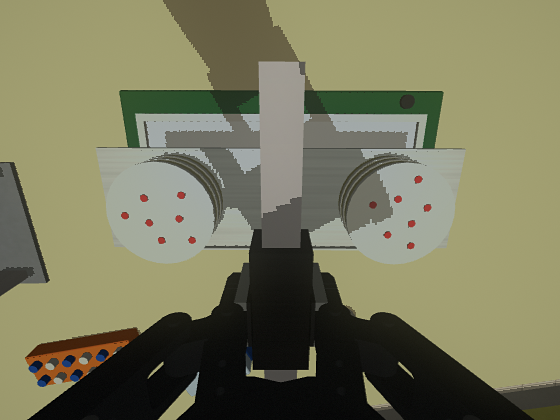

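Run:
```python
from h import *; from rig import manip as m
k=wristK(m.get_position(),m.get_ee_rot())
for c,l in(((121,90.5),(-.11,-.22)),((443,91),(-.11,.22))): print(ray(k,c,.03).round(4))
P=np.array([ray(k,c,.03) for c in((121,90.5),(443,91))]);v=P[1]-P[0];yaw=-np.arctan2(v[0],v[1]);ex=np.array([np.cos(yaw),np.sin(yaw),0])
print("len",np.linalg.norm(v),"yaw",yaw,"mid",(P.mean(0)+.11*ex).round(4))
im=cv2.imread("pics/w4.png");hsv=cv2.cvtColor(im,cv2.COLOR_BGR2HSV);g=cv2.inRange(hsv,(45,90,20),(85,255,255))
k2,l,st,c=cv2.connectedComponentsWithStats(g);j=1+st[1:,4].argmax();print(st[j])
for col in(140,170,390,420):r=np.where(l[:,col]==j)[0];print(col,r[0],ray(k,(col,r[0]-.5),.03).round(4))
for row in(100,120,140):r=np.where(l[row]==j)[0];print(row,r[[0,-1]])
for uv,n in(((254,248),'')):pass
# top view check: tray dots/plate corners
print(R.from_rotvec(m.get_ee_rot()).as_matrix().round(4).tolist())
t=cv2.imread("pics/top4.png");cv2.imwrite("pics/top4c.png",cv2.resize(t[195:330,85:285],None,fx=4,fy=4,interpolation=cv2.INTER_CUBIC))
Pm=np.array([.4682,.1863]);c,s=np.cos(-.19),np.sin(-.19)
for a,b in((.11,.22),(.11,-.22),(-.11,-.22),(-.11,.22)):print((proj("top",[Pm[0]+c*a-s*b,Pm[1]+s*a+c*b,.03])[0]-[85,195])*4)
```

```text
[ 0.3241 -0.0057  0.03  ]
[0.4066 0.4215 0.03  ]
len 0.43509297701585137 yaw -0.1906823500902697 mid [0.4734 0.187  0.03  ]
[ 317   91  126   57 2970]Traceback (most recent call last):
  File "<stdin>", line 8, in <module>
IndexError: index 0 is out of bounds for axis 0 with size 0
```

Run:
```python
from h import *; from rig import manip as m
o=rv(-.1905);X,Y=.471,.187
m.servo_line([X,Y+.0007,.28],o,rate=.03)
b=calm(m,-.1905,n=24,loops=1,tol=.006)
m.hold(2.5);d=track(m,6);print(d[:,1].round(4),m.get_time(),m.get_position())
f0=m.get_contact_force();print(f0)
m.servo_line([X,Y+.0007,.207],o,rate=.04);d=track(m,3);print(d[:,1].round(4),m.get_position(),m.get_contact_force())
z=.207
while z>.196:
    z-=.001;m.servo_line([X,Y+.0007,z],o,rate=.01);f=m.get_contact_force();print(round(z,4),f.round(2),m.get_position()[2].round(4))
    if f[2]-f0[2]>3.5: break
d=track(m,2);print(d[:,1].round(4),m.get_time());snap(m,"w5")
```

```text
t24.75 amp 0.0007 w 4.470 bias 0.0026 sd 0.0002
[0.0027 0.0027 0.003  0.0037 0.0036 0.0036] 27.55 [0.47101091 0.18770957 0.28002302]
[ 0.06728589  0.05024361 -6.00139954]
[0.0023 0.0022 0.0024] [0.47107419 0.18774126 0.20714086] [-1.15466832e+00 -3.87748838e-03 -6.88013518e+00]
0.206 [-0.3  -0.13 -7.05] 0.2059
0.205 [ 0.18 -0.2  -6.37] 0.2049
0.204 [-0.52 -0.11 -6.38] 0.2039
0.203 [-0.2  -1.42 -6.83] 0.2029
0.202 [-0.01  0.19 -6.21] 0.2019
0.201 [-1.05  0.05 -6.19] 0.2009
0.2 [ 0.62 -0.92 -6.  ] 0.1999
0.199 [-3.02  0.42  3.76] 0.1996
[0.001  0.0012] 31.775
```

View pics/w5.png

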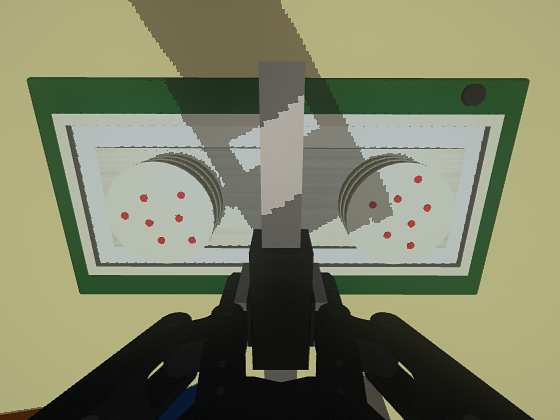

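Run:
```python
from h import *; from rig import manip as m
p=m.get_position()
m.command_gripper(.085);print(m.get_width(),m.get_contact_force())
m.hold(.5);print(m.get_contact_force())
m.servo_line(list(p+[0,0,.06]),None,rate=.05);print(m.get_contact_force())
m.servo_line(list(p+[0,0,.2]),None,rate=.12);m.hold(.5)
snap(m,"w6");m.servo_line([.40,-.02,.42],None,rate=.2)
cv2.imwrite("pics/top6.png",m.camera("top")["image"][:,:,::-1]);cv2.imwrite("pics/scene6.png",m.camera("scene")["image"][:,:,::-1])
print(m.get_time(),m.get_position(),m.get_contact_force())
a=cv2.imread("pics/w6.png");b=cv2.imread("pics/top6.png");s=cv2.imread("pics/scene6.png")
cv2.imwrite("pics/fin.png",np.vstack([np.hstack([cv2.resize(a,(400,300)),cv2.resize(b,(400,300))]),np.hstack([cv2.resize(s,(400,300)),cv2.resize(s[190:350,290:490],(400,300))])]))
```

```text
0.08495893775943689 [ 0.21282355 -0.37227321 -0.14800296]
[-0.189915    0.3373676   0.43645199]
[ 0.12672928 -0.07875456  0.05870559]
37.5167 [ 0.40014865 -0.01942432  0.41981892] [-0.29720423 -0.28052068  0.77796212]
```

View pics/fin.png

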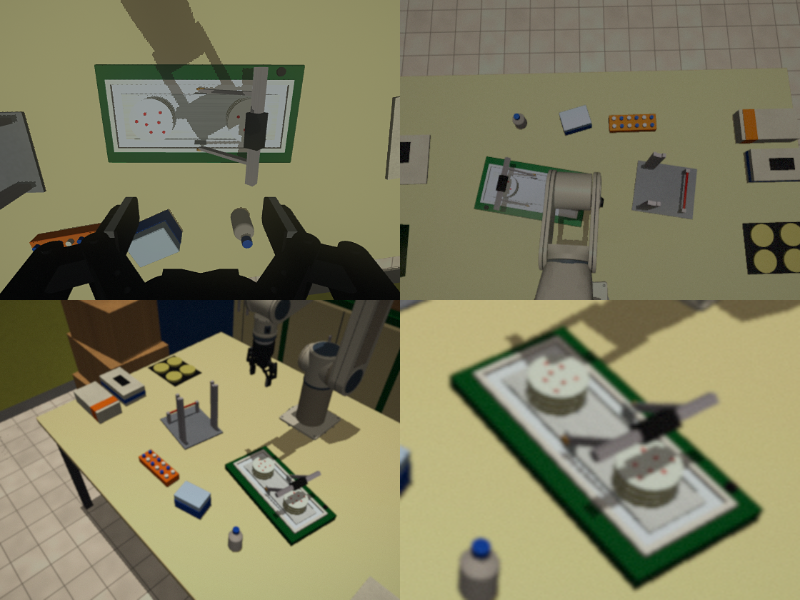

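The tray sits flat inside the rim, the bail has flopped over towards +y, and the stand and the other things look as they did before. The gripper is clear, so I am handing in.

Run:
```python
from rig import manip as m
m.hold(.5);print(m.get_time(),m.sign_off())
```

```text
the job is handed in; nothing more can be done
38.0167 None
```

The tray is set down inside the plate's white rim and released, and the job was handed in at 38.0 s of the 62 s allowed; no verdict was reported.

- **Take-out:** I gripped the bail by its rubber grip, raised it 20 mm and drew it straight out along the stand's +y, climbing over the second half of the draw. The largest tilt I measured after the tray came free was 0.53 rad.
- **Calming:** I timed the move to the plate and two small back-and-forth pulses against the swing, which brought it down to under 0.001 rad.
- **Hover:** The tray then hung still and level, with a tilt of about 0.003 rad, for about 4 s above the middle of the plate. Its underside was about 11 cm above the bench.
- **Set-down:** I lowered it in 1 mm steps until it touched, which read about 10 N. I then let go and backed away; the last force readings were close to zero.

**Last checks:** The final pictures show the tray flat in the rim with a margin all round and the bail flopped to one side. The bystanders and the stand look unmoved; I judged this by eye and did not measure it.

**Disagreement:** The top and wrist cameras differed by about 5 mm in x, for both the stand and the plate. I used values in between, well inside the roughly 20 mm of slack in the rim.

**Not checked:** I could not watch the swing during the draw itself. That the tray passed the keeper and posts without bumping is inferred from the smooth swing afterwards, not seen.

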